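Index the rotary board stage to the yellow parts cup

ROBOT

A 6-joint arm with a two-finger parallel gripper is mounted at the origin on the work surface. World frame = base frame: x ahead of the robot, y to its left, z up, the work surface at z = 0. Lengths are in m, angles in degrees, forces in N, time in s.
With the tool pointing down it reaches from about 0.375 to 0.9 m from the base axis. Payload 3.1 kg.
Tool frame: the origin (TCP) lies at the very end of the fingers, on their centre line; the grasp point (between the pads) lies bot.grip_point_offset behind it (bot.grip_point_offset is the distance from the TCP to the grasp point, in m); z points along the fingers, y is the line along which they close (so a half turn about z gives the same grasp; the last joint's range is limited). The gripper opens to 87 mm and grips with 3 to 60 N. Pads are 19 mm wide; open, the fingers measure 117 mm over their backs; the gripper's body (75 mm by 190 mm) begins 51 mm behind the grasp point.
Start: joints at [-80.644, 30.224, 82.088, -0, 67.689, -10.227], TCP at [0.21, -0.589, 0.223] pointing down, gripper open.
Joint ranges: [-176.69, 176.69], [-43.24, 126.21], [12.49, 139.97], [-82, 262], [0, 151.66], [-163.58, 163.58]. Speed limits (degrees/s): [159.86, 159.86, 180, 180, 180, 180].

INTERFACE

Orientations are given as a 3x3 rotation matrix whose columns are the frame's x, y, z axes.
In Python, from rig import bot, viewer, ticket gives the robot as it stands.
- The arm moves only by the tool servo_tool, never from a script. Its argument "targets" is a list of rows, each an object with "offset": the shift along the tool's x, y, z in m, a list of three; "dr": the turn, a rotation vector about the tool's x, y, z in degrees, a list of three. In form: [{"offset": [x, y, z], "dr": [ax, ay, az]}, ...]. A call has 1 to 20 rows; each row is the pose to reach, as a shift and turn from the pose commanded when the call began, along the tool's axes at that moment; what a row does not reach only later rows make up. A row lasts 1/12 s, in which the tool goes at most 41.7 mm and 7.16 degrees, less where a joint would pass 70% of its speed; a pose out of reach is approached as far as the arm can. A call with a gripper value outside its range is refused whole. "gripper" is the gripper command: -1 is fully open, 1 is shut, values between are in proportion, set as the call begins (left out, the last holds). The fingers move at their own pace and stop on an object; the grip force is fixed at half the most. Time passes only in rows, so rows that repeat a pose let the fingers close. It gives the time, the measured TCP pose, the force, the opening and the grip force at its end, in the units of the state.
- bot.read_state(): the state, without advancing time (a new reading comes with each control period).
- viewer.capture(name): name is "scene" or "side" or "wrist"; returns a dict with "color" (420x560x3 uint8, red, green, blue), "camera_matrix" (3x3 intrinsics, pixels), "k1" (the pictures are not rectified: a ray, as slopes to the right and down, at radius r is drawn at 1 + k1 r^2 times it, then the intrinsics apply), "R" (3x3) and "t" (3): a world point X has camera coordinates R X + t. Camera axes: x right, y down, z forward; pixel columns grow to the right and rows downward; lengths in m; the calibration is good to about 2 mm. A picture is of the moment at which its call begins. There is no depth.
- ticket.hand_in(): hands the job in; it is judged then, once.
The state is a dict: "time_s": time; "joint_positions": joint angles; "qvel": joint speeds; "tau": joint torques, N m; "position": TCP position; "tcp_rot": TCP orientation; "force": force on the tool from outside, world axes, zero at the start; "moment": the same for the moment, N m; "opening": opening from 0.0 (shut) to 1.0 (fully open); "grasp_force": force on a finger pad.
Only numpy, scipy, OpenCV 4.12 (cv2) and the standard library are available. Lean on these libraries where they do the work, as an engineer would, in place of code of your own. Each camera call takes 0.05 s, during which the arm holds its last target. There are 200 camera calls.

TASK

The rotary circuit-board stage is locked at the white parts cup. Pull up its red spring plunger knob, turn the stage round to the yellow parts cup and let the plunger snap fully down into the index notch there, so that the stage is locked at the yellow cup; then let go.

Things in the scene. Friction and masses are not known exactly. Their poses are not given: they have to be found in the camera images.
- stage_base: Round grey base, 264 mm across, fixed to the bench, of the rotary stage: an aluminium turntable carrying a green circuit board, all below 76 mm but for the red knob. Origin: on the bench, on the turntable's upright axis. Its -x axis points to the middle notch (white cup, where the stage starts locked); the two other notches lie 50 degrees to either side, at the blue and yellow cups, on varying sides.
- stage (a joint): Turn of the turntable about its upright axis, rad, positive anticlockwise seen from above: 0 locked in the middle notch, +0.873 and -0.873 in the outer notches, end stops at 1.06 either way. Turns freely (under 0.1 N m) once the plunger is pulled. Each notch in the ring below has a brass tapered mouth that draws in a plunger released within 0.12 rad (14 mm) of it.
- plunger_grip (a point): Centre of the plunger's red knob, 95 mm above the bench when locked: an upright cylinder 26 mm across, 34 mm tall (17 mm above and below this point), that swivels freely on its own axis. It sits at the turntable's edge, 113 mm from the axis, and is carried round in an arc to turn the stage. A steel barrel 22 mm across ends 6 mm below it. The small black thumbscrews on the board rails are not it.
- plunger (a joint): Upward pull of the plunger, m: 0 fully down in a notch (locked), 0.028 at its upper stop. From 0.016 the pin is clear of the notch and passes over the index ring. A spring pushes it down, 6 N when down, 10 N when fully pulled.
- cup_yellow: Yellow round cup of white parts, 68 mm across, 26 mm tall, fixed to the bench outside the notch where the stage must be locked, about 185 mm from the turntable's axis and, seen from the axis, within 4 degrees of that notch's direction. Origin: centre of its underside. A blue and a white cup of the same shape stand at the other two notches.
Things that resemble listed ones, but are neither listed nor needed, are in the scene too. Of the things like the cup_yellow, leave any that is green; of the rest the smaller one is meant.

How it is judged (in metres and radians):
On the way:
1. the plunger is pulled clear of its notch (value of joint plunger above 0.014 m), for 0.2 s.
At the end, for the whole second after the job is handed in: The plunger is fully down (joint below 4 mm) in the notch at the yellow cup: the knob's centre is within 92 mm, seen from above, of the cup's centre (about 72 mm when locked there, over 130 mm at the other notches) (value of joint plunger below 0.004 m and horizontal distance between plunger_grip and cup_yellow below 0.092 m); the robot touches nothing.
It also fails if it takes over 35 s, if anything falls off the work surface, if the arm or the gripper's body presses on something with over 40 N, if the wrist force passes 120 N, or if a joint passes its speed limit or range.

## Working session

There is one attempt and no reset: what is moved stays moved. The work goes in short steps, Python scripts to look and compute and a tool call to move; the robot and the scene stay as the last step left them, time stands still between calls to the robot, and variables do not carry over. Pictures are saved under pics/ and viewed, at most 10 in all, crops included, and the job is handed in when it is done.

Besides the shell and the picture viewer there is one more tool, called after "Request:" by a JSON object that holds its "name" and its "arguments", one argument or row to a line. servo_tool: Moves the arm, as the interface text tells. Its arguments: {"type":"object","properties":{"targets":{"type":"array"},"gripper":{"type":"number"}},"required":["targets"]}

```bash
mkdir -p pics; cat > h.py <<'E'
import numpy as np, cv2
from rig import bot, viewer, ticket
def ray(c,u,v):
    K=np.array(c["camera_matrix"]);k=c["k1"]
    d=np.array([(u-K[0,2])/K[0,0],(v-K[1,2])/K[1,1]]);s=d.copy()
    for _ in range(30): s=d/(1+k*(s@s))
    R=np.array(c["R"]);t=np.array(c["t"])
    return -R.T@t, R.T@np.array([s[0],s[1],1.])
def onz(c,u,v,z):
    o,d=ray(c,u,v); return o+d*(z-o[2])/d[2]
def blobs(img,lo,hi,amin=30):
    h=cv2.cvtColor(img,cv2.COLOR_RGB2HSV); m=cv2.inRange(h,lo,hi)
    n,_,s,c=cv2.connectedComponentsWithStats(m)
    return [(s[i].tolist(),c[i].round(1).tolist()) for i in range(1,n) if s[i][4]>=amin]
def save(n,img): cv2.imwrite(f"pics/{n}.png",cv2.cvtColor(img,cv2.COLOR_RGB2BGR))
E
python3 - <<'E'
from h import *
for n in("scene","side"):
    c=viewer.capture(n); save(n+"0",c["color"])
    print(n,(-np.array(c["R"]).T@c["t"]).round(3))
    for nm,lo,hi,z in(("yel",(20,110,90),(35,255,255),.026),("red",(0,150,80),(6,255,255),.095),("red2",(174,150,80),(180,255,255),.095),("blue",(100,120,60),(125,255,255),.026)):
        for s,p in blobs(c["color"],lo,hi): print(nm,s,p,onz(c,*p,z).round(3))
print(bot.grip_point_offset,bot.read_state())
E
```

```text
scene [0.882 0.078 0.588]
yel [162, 151, 44, 40, 1095] [184.2, 169.4] [ 0.333 -0.246  0.026]
yel [152, 201, 38, 35, 778] [170.7, 216.9] [ 0.462 -0.224  0.026]
red [66, 127, 34, 22, 289] [81.2, 136.3] [ 0.348 -0.445  0.095]
red [205, 218, 16, 24, 227] [212.2, 229.4] [ 0.525 -0.112  0.095]
red [553, 219, 7, 13, 64] [556.8, 225.3] [0.412 0.426 0.095]
red [234, 359, 44, 54, 1506] [255.1, 383.4] [0.742 0.013 0.095]
blue [178, 274, 6, 7, 32] [180.9, 276.9] [ 0.582 -0.158  0.026]
blue [265, 278, 42, 41, 1084] [285.3, 297.3] [0.585 0.019 0.026]
blue [156, 281, 6, 8, 33] [158.9, 284.4] [ 0.602 -0.189  0.026]
blue [168, 299, 6, 8, 36] [170.9, 302.4] [ 0.629 -0.157  0.026]
side [0.227 0.607 0.553]
yel [295, 184, 14, 6, 59] [302.3, 186.5] [ 0.524 -0.225  0.026]
yel [317, 185, 32, 26, 569] [332.2, 197.2] [ 0.45  -0.21   0.026]
yel [372, 187, 44, 36, 1113] [392.6, 204.0] [ 0.327 -0.236  0.026]
red [276, 174, 13, 20, 205] [281.8, 184.1] [ 0.524 -0.108  0.095]
red [149, 204, 30, 18, 386] [163.7, 212.3] [0.675 0.065 0.095]
red [153, 224, 29, 16, 111] [167.3, 234.1] [0.632 0.116 0.095]
blue [216, 115,
[... 217 characters left out ...]
.91838525e-04,
        6.76896241e+01, -1.02271814e+01]), 'qvel': array([ 0.03702686, -0.04618105, -0.15043497,  0.00543055,  0.03606313,
       -0.0466302 ]), 'tau': array([-1.47489322e-03, -4.40988600e+01, -1.77149802e+01,  6.35368377e-02,
        5.34248224e-02, -3.51659787e-05]), 'position': array([ 0.20942042, -0.58816984,  0.22168009]), 'tcp_rot': array([[ 9.42143369e-01,  3.35210032e-01, -3.26953512e-04],
       [ 3.35210025e-01, -9.42141481e-01,  1.91531386e-03],
       [ 3.33995953e-04, -1.91409834e-03, -9.99998112e-01]]), 'force': array([-0.28716494, -0.07377779, -0.18095242]), 'moment': array([0.04166967, 0.00057791, 0.00246303]), 'grasp_force': 0.0, 'opening': 1.0023617047707831}
```

View pics/scene0.png

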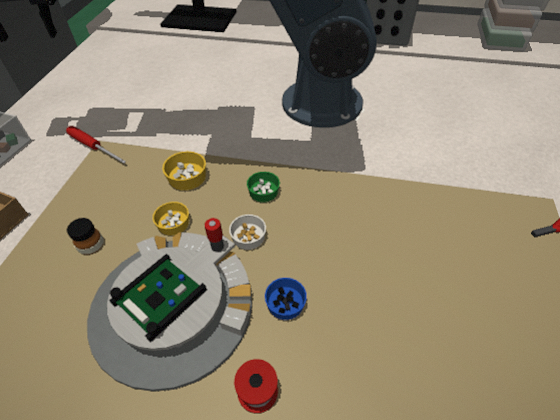

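View pics/side0.png

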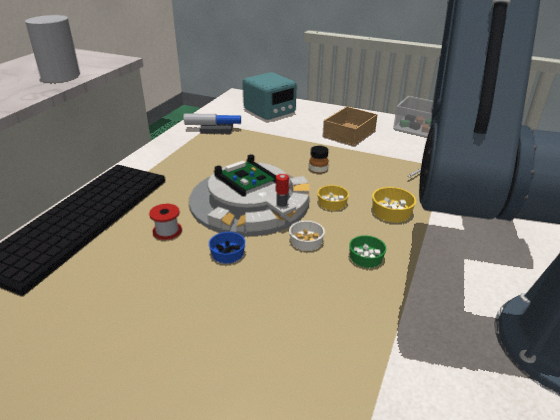

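The knob candidates in the scene picture are the red cylinder at (212,229), the red spool (255,383), the screwdriver (81,136) and the red tool at (557,225). I take the cylinder at the turntable's edge. The yellow cups are at (171,217), small, and (184,169), large. I take the small one. The white and blue cups are at (248,232) and (285,297).

```bash
python3 - <<'E'
from h import *
from scipy.optimize import least_squares
S=viewer.capture("scene"); D=viewer.capture("side")
def tri(a,b):
    o1,d1=ray(S,*a);o2,d2=ray(D,*b);d1/=np.linalg.norm(d1);d2/=np.linalg.norm(d2)
    s=np.linalg.lstsq(np.c_[d1,-d2],o2-o1,rcond=None)[0]
    p,q=o1+s[0]*d1,o2+s[1]*d2; return (p+q)/2,np.linalg.norm(p-q)
def bc(c,lo,hi,near,r=25):
    out=[s for s,p in blobs(c["color"],lo,hi) if np.hypot(p[0]-near[0],p[1]-near[1])<r]
    s=max(out,key=lambda s:s[4]); return (s[0]+(s[2]-1)/2,s[1]+(s[3]-1)/2)
red=((0,120,60),(8,255,255))
k,e=tri(bc(S,*red,(212,229)),bc(D,*red,(282,184),12)); print("knob",k.round(4),e.round(4))
def cup(lo,hi,a,b):
    p,e=tri(bc(S,lo,hi,a),bc(D,lo,hi,b)); print(p.round(4),e.round(4)); return p
y=cup((20,110,60),(35,255,255),(171,217),(333,197)); b=cup((100,120,60),(125,255,255),(285,297),(227,247))
w,e=tri((248.5,231.5),(307,235.5)); print("white",w.round(4),e.round(4))
f=lambda x:[np.hypot(*(x-k[:2]))-.113,*(np.hypot(*(x-q[:2]))-.185 for q in(y,b,w))]
r=least_squares(f,[.627,-.149]);x=r.x;print("axis",x.round(4),r.fun.round(4))
ang=lambda p:np.degrees(np.arctan2(p[1]-x[1],p[0]-x[0]))%360
print([ang(p).round(1) for p in(k,y,b,w)],[np.hypot(*(k-p)[:2]).round(3) for p in(y,b,w)])
a=cv2.resize(S["color"][130:330,70:320],None,fx=3,fy=3,interpolation=cv2.INTER_CUBIC);save("crop",a)
# base disc in scene: outer ellipse extremes at z~0.. checked by eye
K=np.array(S["camera_matrix"])
for t in np.radians([-60,0,60,-120]):
    for z in(0,.02):
        X=np.array([*(x+.132*np.array([np.cos(t),np.sin(t)])),z]);c=np.array(S["R"])@X+S["t"];s=c[:2]/c[2];s=s*(1+S["k1"]*(s@s));print((K[0,0]*s[0]+K[0,2]).round(),(K[1,1]*s[1]+K[1,2]).round())
st=bot.read_state();Rm=st["tcp_rot"]
print("to tool:",(Rm.T@(np.array([*k[:2],.082])-st["position"])).round(4))
E
```

```text
knob [ 0.5248 -0.11    0.0938] 0.0007
[ 0.4547 -0.2305  0.0126] 0.0011
[0.5803 0.0189 0.015 ] 0.0002
white [ 0.4573 -0.0756  0.0136] 0.0017
axis [ 0.6248 -0.1598] [-0.0013 -0.0008 -0.0009  0.0024]
[np.float64(153.5), np.float64(202.6), np.float64(104.0), np.float64(153.3)] [np.float64(0.139), np.float64(0.14), np.float64(0.076)]
90.0 332.0
85.0 327.0
140.0 390.0
136.0 386.0
229.0 361.0
228.0 356.0
128.0 263.0
124.0 257.0
to tool: [ 0.4575 -0.3448  0.1405]
```

View pics/crop.png

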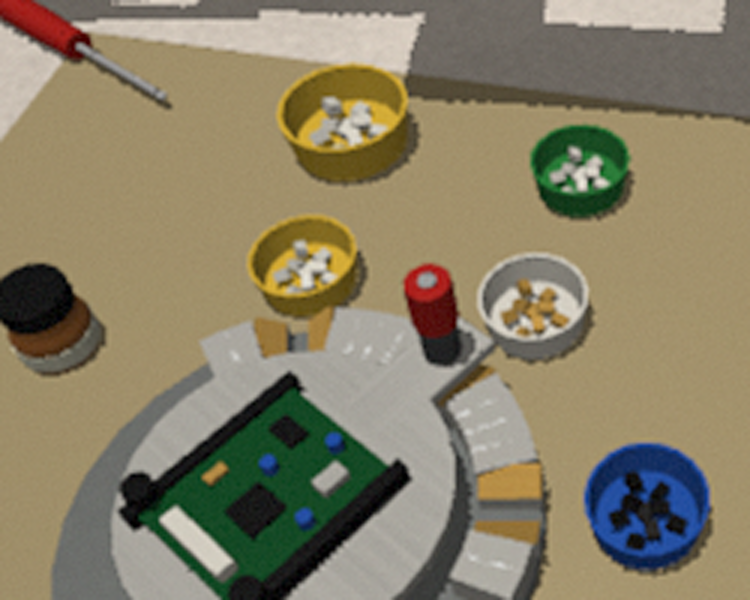

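The crop shows the red knob at crop pixel (432,300) next to the white cup (533,303). The small yellow cup (303,265) stands beside the brass-mouthed notch at (295,335). Triangulation puts the knob at z = 0.094, and the axis fit leaves residuals of about 2 mm or less. I'll move above the knob next.

Request:
{"name": "servo_tool", "arguments": {
  "targets": [
    {"offset":[0.04,-0.03,0],"dr":[0,0,0]},
    {"offset":[0.07,-0.052,0.0],"dr":[0,0,0]},
    {"offset":[0.1,-0.075,0.0],"dr":[0,0,0]},
    {"offset":[0.13,-0.098,0.0],"dr":[0,0,0]},
    {"offset":[0.16,-0.12,0.0],"dr":[0,0,0]},
    {"offset":[0.19,-0.143,0.0],"dr":[0,0,0]},
    {"offset":[0.22,-0.166,0],"dr":[0,0,0]},
    {"offset":[0.25,-0.188,0],"dr":[0,0,0]},
    {"offset":[0.28,-0.211,0.01],"dr":[0,0,0]},
    {"offset":[0.31,-0.234,0.02],"dr":[0,0,0]},
    {"offset":[0.34,-0.256,0.03],"dr":[0,0,0]},
    {"offset":[0.37,-0.279,0.04],"dr":[0,0,0]},
    {"offset":[0.4,-0.301,0.05],"dr":[0,0,0]},
    {"offset":[0.425,-0.32,0.06],"dr":[0,0,0]},
    {"offset":[0.445,-0.335,0.06],"dr":[0,0,0]},
    {"offset":[0.4575,-0.345,0.06],"dr":[0,0,0]},
    {"offset":[0.4575,-0.345,0.06],"dr":[0,0,0]},
    {"offset":[0.4575,-0.345,0.06],"dr":[0,0,0]},
    {"offset":[0.4575,-0.345,0.06],"dr":[0,0,0]}
  ],
  "gripper": -1
}}

```text
time_s: 1.78
position: [0.5245, -0.1109, 0.1625]
tcp_rot: [[0.942, 0.335, -0.001], [0.335, -0.942, -0.0], [-0.001, 0.0, -1.0]]
force: [0.3, -0.2, 1.0]
opening: 1.0
grasp_force: 0.0
```

```bash
python3 - <<'E'
from h import *
W=viewer.capture("wrist");save("w1",W["color"]);st=bot.read_state()
print(st["time_s"],st["position"].round(4),st["tcp_rot"].round(3).tolist())
h=cv2.cvtColor(W["color"],cv2.COLOR_RGB2HSV)
for s,p in blobs(W["color"],(0,120,60),(8,255,255),100): print(s,p,onz(W,*p,.112).round(4),onz(W,*p,.095).round(4))
print((st["tcp_rot"].T@(np.array([.5248,-.110,.081])-st["position"])).round(4))
E
```

```text
1.8333 [ 0.5244 -0.1112  0.1626] [[0.942, 0.334, -0.0], [0.334, -0.942, -0.0], [-0.0, 0.0, -1.0]]
[262, 201, 33, 40, 767] [278.1, 220.4] [ 0.5286 -0.1108  0.112 ] [ 0.524  -0.1125  0.095 ]
[ 0.0008 -0.0011  0.0816]
```

View pics/w1.png

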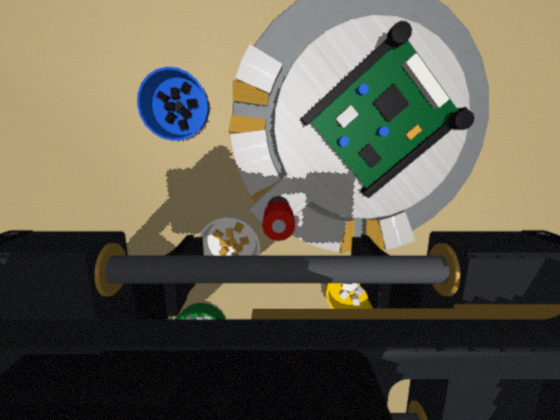

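The wrist view shows the knob at (278,220), between the fingers. The ray to knob height gives (0.524, -0.1125), which agrees. I'll descend, then close.

Request:
{"name": "servo_tool", "arguments": {
  "targets": [
    {"offset":[0.0,-0.001,0.02],"dr":[0,0,0]},
    {"offset":[0.0,-0.001,0.04],"dr":[0,0,0]},
    {"offset":[0.001,-0.001,0.06],"dr":[0,0,0]},
    {"offset":[0.001,-0.001,0.073],"dr":[0,0,0]},
    {"offset":[0.001,-0.001,0.081],"dr":[0,0,0]},
    {"offset":[0.001,-0.001,0.081],"dr":[0,0,0]},
    {"offset":[0.001,-0.001,0.081],"dr":[0,0,0]}
  ]
}}

```text
time_s: 2.42
position: [0.5253, -0.11, 0.0816]
tcp_rot: [[0.943, 0.334, -0.0], [0.334, -0.943, 0.0], [-0.0, -0.0, -1.0]]
force: [-0.7, 0.0, -0.6]
opening: 1.0
grasp_force: 0.0
```

Request:
{"name": "servo_tool", "arguments": {
  "targets": [
    {"offset":[0,0,0],"dr":[0,0,0]},
    {"offset":[0,0,0],"dr":[0,0,0]},
    {"offset":[0,0,0],"dr":[0,0,0]},
    {"offset":[0,0,0],"dr":[0,0,0]},
    {"offset":[0,0,0],"dr":[0,0,0]},
    {"offset":[0,0,0],"dr":[0,0,0]},
    {"offset":[0,0,0],"dr":[0,0,0]},
    {"offset":[0,0,0],"dr":[0,0,0]},
    {"offset":[0,0,0],"dr":[0,0,0]},
    {"offset":[0,0,0],"dr":[0,0,0]}
  ],
  "gripper": 1
}}

```text
time_s: 3.25
position: [0.5258, -0.1093, 0.0816]
tcp_rot: [[0.942, 0.335, 0.001], [0.335, -0.942, -0.0], [0.0, 0.001, -1.0]]
force: [1.5, -2.0, -0.5]
opening: 0.329
grasp_force: 1.1
```

Request:
{"name": "servo_tool", "arguments": {
  "targets": [
    {"offset":[0,0,0],"dr":[0,0,0]},
    {"offset":[0,0,0],"dr":[0,0,0]},
    {"offset":[0,0,0],"dr":[0,0,0]},
    {"offset":[0,0,0],"dr":[0,0,0]},
    {"offset":[0,0,-0.004],"dr":[0,0,0]},
    {"offset":[0,0,-0.008],"dr":[0,0,0]},
    {"offset":[0,0,-0.012],"dr":[0,0,0]},
    {"offset":[0,0,-0.016],"dr":[0,0,0]},
    {"offset":[0,0,-0.02],"dr":[0,0,0]},
    {"offset":[0,0,-0.024],"dr":[0,0,0]},
    {"offset":[0,0,-0.024],"dr":[0,0,0]},
    {"offset":[0,0,-0.024],"dr":[0,0,0]},
    {"offset":[0,0,-0.024],"dr":[0,0,0]}
  ]
}}

```text
time_s: 4.33
position: [0.526, -0.1092, 0.1055]
tcp_rot: [[0.942, 0.335, 0.001], [0.335, -0.942, -0.0], [0.001, 0.001, -1.0]]
force: [4.1, -2.2, -9.3]
opening: 0.291
grasp_force: 30.0
```

```bash
python3 - <<'E'
from h import *
S=viewer.capture("side");save("s2",cv2.resize(S["color"][110:260,180:360],None,fx=4,fy=4,interpolation=cv2.INTER_CUBIC))
st=bot.read_state();print(st["time_s"],st["position"].round(4),st["force"].round(1),st["opening"],st["grasp_force"])
R=st["tcp_rot"];x=np.array([.6248,-.1598]);p=st["position"][:2]
# knob follows 113 mm circle; rotate the measured grasp offset
v=p-x;print(np.hypot(*v),np.degrees(np.arctan2(v[1],v[0]))%360)
for a in np.arange(0,50.1,50/18):
    c,s=np.cos(np.radians(a)),np.sin(np.radians(a)); d=np.array([c*v[0]-s*v[1],s*v[0]+c*v[1]])-v
    print((R.T@np.array([*d,0])).round(4)[:2].tolist())
E
```

```text
4.3833 [ 0.526  -0.1093  0.1055] [ 4.5 -2.  -9.8] 0.28637607043405994 29.998571039177477
0.11098254399470098 152.91219874626717
[0.0, 0.0]
[-0.0038, 0.0038]
[-0.0075, 0.0078]
[-0.0109, 0.0119]
[-0.0141, 0.0162]
[-0.0172, 0.0206]
[-0.02, 0.0252]
[-0.0225, 0.03]
[-0.0249, 0.0348]
[-0.027, 0.0398]
[-0.0288, 0.0448]
[-0.0305, 0.0499]
[-0.0318, 0.0551]
[-0.0329, 0.0604]
[-0.0338, 0.0657]
[-0.0344, 0.0711]
[-0.0347, 0.0764]
[-0.0348, 0.0818]
[-0.0346, 0.0872]
```

View pics/s2.png

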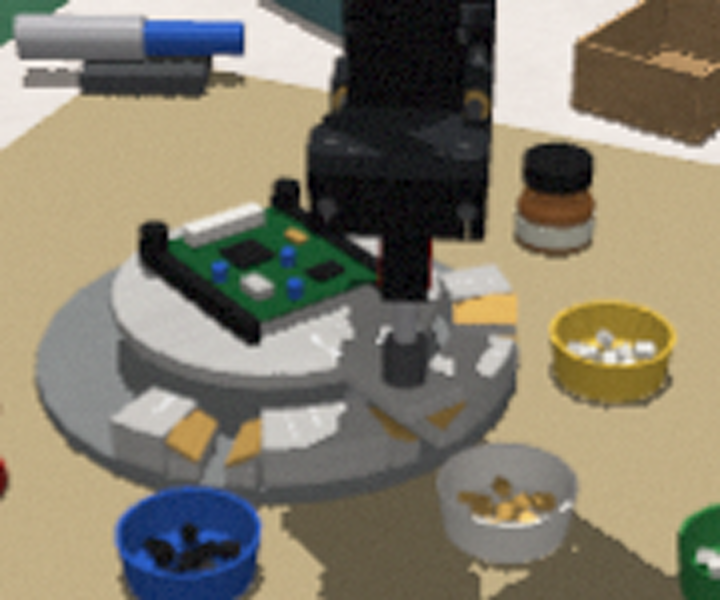

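The crop shows the steel rod exposed between barrel and knob at about (405,320). With -9.8 N on the tool, the plunger is pulled about 24 mm. Next I carry it round the arc.

Request:
{"name": "servo_tool", "arguments": {
  "targets": [
    {"offset":[-0.0038,0.0038,0],"dr":[0,0,0]},
    {"offset":[-0.0075,0.0078,0],"dr":[0,0,0]},
    {"offset":[-0.0109,0.0119,0],"dr":[0,0,0]},
    {"offset":[-0.0141,0.0162,0],"dr":[0,0,0]},
    {"offset":[-0.0172,0.0206,0],"dr":[0,0,0]},
    {"offset":[-0.02,0.0252,0],"dr":[0,0,0]},
    {"offset":[-0.0225,0.03,0],"dr":[0,0,0]},
    {"offset":[-0.0249,0.0348,0],"dr":[0,0,0]},
    {"offset":[-0.027,0.0398,0],"dr":[0,0,0]},
    {"offset":[-0.027,0.0398,0],"dr":[0,0,0]}
  ]
}}

```text
time_s: 5.22
position: [0.5121, -0.1564, 0.1052]
tcp_rot: [[0.942, 0.335, -0.003], [0.335, -0.942, 0.001], [-0.002, -0.001, -1.0]]
force: [1.0, -1.1, -9.5]
opening: 0.294
grasp_force: 30.0
```

Request:
{"name": "servo_tool", "arguments": {
  "targets": [
    {"offset":[-0.0018,0.005,0],"dr":[0,0,0]},
    {"offset":[-0.0035,0.0101,0],"dr":[0,0,0]},
    {"offset":[-0.0048,0.0153,0],"dr":[0,0,0]},
    {"offset":[-0.0059,0.0206,0],"dr":[0,0,0]},
    {"offset":[-0.0068,0.0259,0],"dr":[0,0,0]},
    {"offset":[-0.0074,0.0313,0],"dr":[0,0,0]},
    {"offset":[-0.0077,0.0366,0],"dr":[0,0,0]},
    {"offset":[-0.0078,0.042,0],"dr":[0,0,0]},
    {"offset":[-0.0076,0.0474,0],"dr":[0,0,0]},
    {"offset":[-0.0076,0.0474,0],"dr":[0,0,0]},
    {"offset":[-0.0076,0.0474,0],"dr":[0,0,0]}
  ]
}}

```text
time_s: 6.13
position: [0.5198, -0.2041, 0.1049]
tcp_rot: [[0.942, 0.336, -0.005], [0.336, -0.942, -0.0], [-0.005, -0.001, -1.0]]
force: [-7.0, -4.2, -10.4]
opening: 0.29
grasp_force: 30.0
```

```bash
python3 - <<'E'
from h import *
S=viewer.capture("side");save("s3",cv2.resize(S["color"][110:260,180:360],None,fx=4,fy=4,interpolation=cv2.INTER_CUBIC))
st=bot.read_state();p=st["position"];v=p[:2]-[.6248,-.1598]
print(st["time_s"],p.round(4),st["force"].round(1),np.hypot(*v),np.degrees(np.arctan2(v[1],v[0]))%360,np.hypot(*(p[:2]-[.4547,-.2305])))
E
```

```text
6.1833 [ 0.5197 -0.204   0.1049] [-7.1 -3.2 -9.6] 0.11397164571232746 202.80937815547955 0.07023873444056765
```

View pics/s3.png

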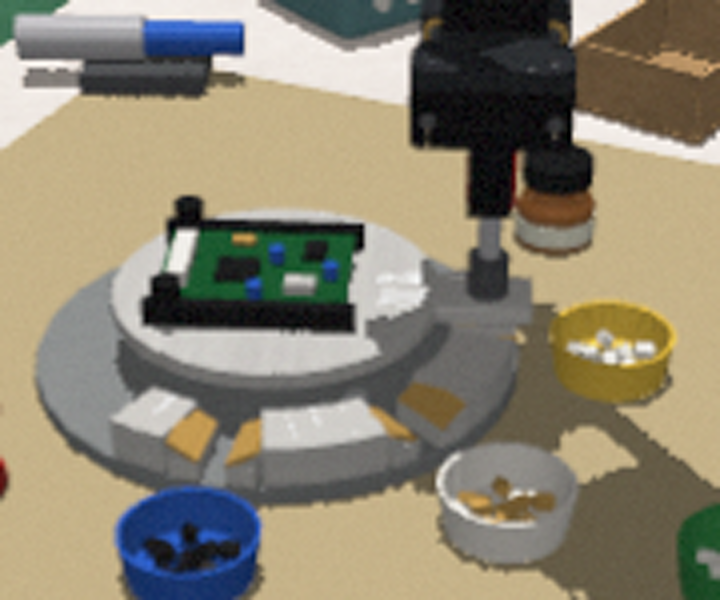

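The stage has turned about 50° and the plunger arm points at the yellow cup at (612,350). The TCP is 70 mm from the cup centre. I'll lower, then release.

Request:
{"name": "servo_tool", "arguments": {
  "targets": [
    {"offset":[-0.0015,0,0],"dr":[0,0,0]},
    {"offset":[-0.0015,0,0.004],"dr":[0,0,0]},
    {"offset":[-0.0015,0,0.008],"dr":[0,0,0]},
    {"offset":[-0.0015,0,0.012],"dr":[0,0,0]},
    {"offset":[-0.0015,0,0.016],"dr":[0,0,0]},
    {"offset":[-0.0015,0,0.02],"dr":[0,0,0]},
    {"offset":[-0.0015,0,0.023],"dr":[0,0,0]},
    {"offset":[-0.0015,0,0.023],"dr":[0,0,0]},
    {"offset":[-0.0015,0,0.023],"dr":[0,0,0]}
  ]
}}

```text
time_s: 6.93
position: [0.52, -0.2049, 0.0825]
tcp_rot: [[0.942, 0.336, -0.002], [0.336, -0.942, -0.002], [-0.002, 0.001, -1.0]]
force: [-5.7, -4.0, -6.5]
opening: 0.289
grasp_force: 30.0
```

Request:
{"name": "servo_tool", "arguments": {
  "targets": [
    {"offset":[0,0,0],"dr":[0,0,0]},
    {"offset":[0,0,0],"dr":[0,0,0]},
    {"offset":[0,0,0],"dr":[0,0,0]},
    {"offset":[0,0,0],"dr":[0,0,0]},
    {"offset":[0,0,0],"dr":[0,0,0]},
    {"offset":[0,0,0],"dr":[0,0,0]},
    {"offset":[0,0,0],"dr":[0,0,0]},
    {"offset":[0,0,0],"dr":[0,0,0]},
    {"offset":[0,0,0],"dr":[0,0,0]},
    {"offset":[0,0,0],"dr":[0,0,0]},
    {"offset":[0,0,-0.02],"dr":[0,0,0]},
    {"offset":[0,0,-0.05],"dr":[0,0,0]},
    {"offset":[0,0,-0.08],"dr":[0,0,0]},
    {"offset":[0,0,-0.11],"dr":[0,0,0]},
    {"offset":[0,0,-0.14],"dr":[0,0,0]},
    {"offset":[0,0,-0.14],"dr":[0,0,0]},
    {"offset":[0,0,-0.14],"dr":[0,0,0]},
    {"offset":[0,0,-0.14],"dr":[0,0,0]}
  ],
  "gripper": -1
}}

```text
time_s: 8.43
position: [0.5201, -0.203, 0.222]
tcp_rot: [[0.942, 0.335, -0.001], [0.335, -0.942, 0.001], [-0.001, -0.001, -1.0]]
force: [-0.0, 0.0, 0.4]
opening: 0.999
grasp_force: 0.0
```

```bash
python3 - <<'E'
from h import *
S=viewer.capture("side");save("s4",cv2.resize(S["color"][110:260,180:360],None,fx=4,fy=4,interpolation=cv2.INTER_CUBIC))
for n in("scene","side"):
    C=viewer.capture(n)
    for s,p in blobs(C["color"],(0,120,60),(8,255,255),60): print(n,s,p,onz(C,s[0]+(s[2]-1)/2,s[1]+(s[3]-1)/2,.095).round(4))
st=bot.read_state();print(st["time_s"],st["position"].round(3),st["force"].round(1),st["opening"])
E
```

```text
scene [151, 207, 19, 24, 269] [159.9, 219.4] [ 0.5199 -0.2034  0.095 ]
scene [553, 218, 7, 14, 67] [556.7, 225.2] [0.4106 0.425  0.095 ]
scene [234, 359, 44, 54, 1696] [256.0, 385.3] [0.7443 0.0139 0.095 ]
side [428, 148, 28, 20, 262] [442.2, 156.9] [ 0.2556 -0.3522  0.095 ]
side [297, 154, 13, 20, 185] [302.4, 163.4] [ 0.5168 -0.2033  0.095 ]
side [149, 204, 31, 18, 401] [163.8, 212.3] [0.674  0.0655 0.095 ]
side [153, 223, 29, 17, 131] [167.0, 233.9] [0.6378 0.1091 0.095 ]
8.5833 [ 0.52  -0.203  0.221] [ 0.1 -1.2 -0.7] 1.0000625355271588
```

View pics/s4.png

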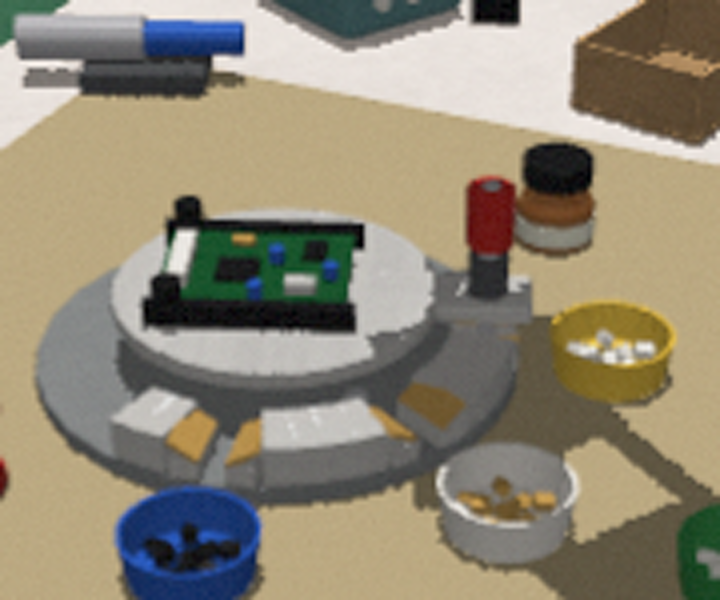

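The knob, at crop pixel (490,215), sits right down on the barrel with no rod showing. Both views at knob height agree within 3 mm, about 70 mm from the cup. The gripper is clear, so I'll hand in.

```bash
python3 -c "from rig import ticket; print(ticket.hand_in())"
```

```text
the job is handed in; nothing more can be done
None
```

The stage is turned to the small yellow cup, with the plunger fully down in that notch and the gripper clear. The last check put the knob about 70 mm from the cup centre. I handed the job in at about 8.6 s; no verdict was returned.

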